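Lock the sample pot and pin the disc stands

TASK

Make the dispersing kit safe for moving: turn the sample pot's bayonet ring clockwise a quarter turn until it clicks locked, and fit a linchpin to every disc stand on the carrier plate. For each, lift one linchpin out of the tray, push it fully home through the stand's cross bore from the saddle side, and swing its sprung ring over the pin end so that it snaps shut. Leave any spare linchpin in the tray and do not disturb the timer, the jar or the weight.

Things in the scene. Friction and masses are not known exactly. Their poses are not given: they have to be found in the camera images.
- bayonet_grip (a point): Grip bar of the sample pot's bayonet ring, gripping point on the turning axis, 92 mm above the worktop. On a steel pot (70 mm diameter, flange 90 mm, bolted down) the aluminium ring (78 mm diameter) carries a black upright grip bar 56 mm long, 14 mm thick, its top 104 mm and its foot 75 mm above the worktop. x runs along the bar (turning with it), z up.
- bayonet (a joint): Turn of the bayonet ring in rad: 0 = unlocked stop, 1.57 = locked stop, growing clockwise seen from above. It is sprung over centre: up to about 0.8 rad it tends back, needing about 0.1 N m to turn; past about 1.2 rad it clicks on to 1.57 by itself when let go.
- tray: Grey tray, bolted down, 124 (x) x 208 (y) x 35 mm high on rubber feet; inner floor 19 mm above the worktop, walls 4 mm thick; two partitions of wall height make three compartments side by side along y. Origin under its centre, z up. Holds three linchpins, standing on their feet.
- carrier: Aluminium channel plate 78 (x) x 270 (y) mm, 12 mm thick with lips 6 mm higher along both long edges, bolted down; origin under its centre. Up to three disc stands (round foot 62 mm, toothed discs up to 54 mm diameter) stand in it about 85 mm apart in y; one place may be empty.
- disperser: Tall bench disperser, fixed, behind and left of the pot, leave alone: foot plate 305 (x) x 216 (y) mm about this origin; its motor head hangs 0.37 to 0.65 m above the worktop and reaches 110 mm from the origin towards the robot, 46 mm to each side; under it a rotor on a jack. Draw the arm in to pass in front of it.
- stirrer: Overhead stirrer on a blue H-shaped stand, fixed, behind the carrier plate, leave alone. The feet, 58 mm high, reach 183 mm towards the robot from this origin, 160 mm to each side; the motor is 0.36 to 0.50 m up and reaches 150 mm towards the robot; its bent shaft ends 165 mm towards the robot, 100 mm to the left (+y), 0.16 m up.
- pin1_grip (a point): Linchpin 1 (three alike, steel, about 110 g): centre of the head's gripping part, 36 mm above the underside. x along the shank to its tip, z up. The head is an upright tab 12 mm thick (y), 19 mm long (x), its top 46 mm above the underside, on a foot plate 22 (x) x 28 (y) x 4 mm. Keep fingertips 14 mm or more above the underside, clear of the ring's pivots.
- pin1_shoulder (a point): Linchpin 1: centre of the shank where it leaves the head's front shoulder, 11 mm ahead (x) of and 31 mm below the grip point, 5 mm above the underside. Same axes. The round shank, 10 mm diameter with a tapered tip, reaches 38 mm ahead of this point.
- pin1_ring (a joint): Linchpin 1's wire ring, rad: 0 open (leaning back), 2.1 closed (level, its end bar 7 mm beyond the tip). Loop 35 mm wide of 4 mm wire, 63 mm long from its pivot, which is 18 mm behind the shoulder and 8 mm above the underside. Open, its end bar is 32 mm behind the pivot, 62 mm above the underside. Over-centre spring: stays open; swung forward past 1.05 it snaps shut; 0.5 N moves it.
- pin2_grip (a point): Linchpin 2 (three alike, steel, about 110 g): centre of the head's gripping part, 36 mm above the underside. x along the shank to its tip, z up. The head is an upright tab 12 mm thick (y), 19 mm long (x), its top 46 mm above the underside, on a foot plate 22 (x) x 28 (y) x 4 mm. Keep fingertips 14 mm or more above the underside, clear of the ring's pivots.
- pin2_shoulder (a point): Linchpin 2: centre of the shank where it leaves the head's front shoulder, 11 mm ahead (x) of and 31 mm below the grip point, 5 mm above the underside. Same axes. The round shank, 10 mm diameter with a tapered tip, reaches 38 mm ahead of this point.
- pin2_ring (a joint): Linchpin 2's wire ring, rad: 0 open (leaning back), 2.1 closed (level, its end bar 7 mm beyond the tip). Loop 35 mm wide of 4 mm wire, 63 mm long from its pivot, which is 18 mm behind the shoulder and 8 mm above the underside. Open, its end bar is 32 mm behind the pivot, 62 mm above the underside. Over-centre spring: stays open; swung forward past 1.05 it snaps shut; 0.5 N moves it.
- pin3_grip (a point): Linchpin 3 (three alike, steel, about 110 g): centre of the head's gripping part, 36 mm above the underside. x along the shank to its tip, z up. The head is an upright tab 12 mm thick (y), 19 mm long (x), its top 46 mm above the underside, on a foot plate 22 (x) x 28 (y) x 4 mm. Keep fingertips 14 mm or more above the underside, clear of the ring's pivots.
- pin3_shoulder (a point): Linchpin 3: centre of the shank where it leaves the head's front shoulder, 11 mm ahead (x) of and 31 mm below the grip point, 5 mm above the underside. Same axes. The round shank, 10 mm diameter with a tapered tip, reaches 38 mm ahead of this point.
- pin3_ring (a joint): Linchpin 3's wire ring, rad: 0 open (leaning back), 2.1 closed (level, its end bar 7 mm beyond the tip). Loop 35 mm wide of 4 mm wire, 63 mm long from its pivot, which is 18 mm behind the shoulder and 8 mm above the underside. Open, its end bar is 32 mm behind the pivot, 62 mm above the underside. Over-centre spring: stays open; swung forward past 1.05 it snaps shut; 0.5 N moves it.
- stand1_mouth (a point): Disc stand 1 (2 kg, stands in the channel; None if absent): centre of the mouth of the bore (14 mm diameter, 24 mm long, right through) in its square head 24x24 mm, 67 mm above the worktop; head top 12 mm higher. x points into the bore, z up. Before the mouth a flat saddle 22 mm deep, 26 mm wide, 5 mm below the bore axis, lip sloping down in front, carries the linchpin's foot. Fully home, the shoulder is at this point.
- stand2_mouth (a point): Disc stand 2 (2 kg, stands in the channel; None if absent): centre of the mouth of the bore (14 mm diameter, 24 mm long, right through) in its square head 24x24 mm, 67 mm above the worktop; head top 12 mm higher. x points into the bore, z up. Before the mouth a flat saddle 22 mm deep, 26 mm wide, 5 mm below the bore axis, lip sloping down in front, carries the linchpin's foot. Fully home, the shoulder is at this point.
- stand3_mouth (a point): Disc stand 3 (2 kg, stands in the channel; None if absent): centre of the mouth of the bore (14 mm diameter, 24 mm long, right through) in its square head 24x24 mm, 67 mm above the worktop; head top 12 mm higher. x points into the bore, z up. Before the mouth a flat saddle 22 mm deep, 26 mm wide, 5 mm below the bore axis, lip sloping down in front, carries the linchpin's foot. Fully home, the shoulder is at this point.
- timer: White kitchen-style timer 56x66x16 mm, bystander; origin at its underside centre. Leave alone.
- jar_2: Small white jar with grey lid, 49 mm diameter, 40 mm high, bystander; origin at its underside centre. Leave alone.
- weight_200: Cream-coloured knobbed calibration weight, 28 mm diameter, 48 mm high, bystander; origin at its underside centre. Leave alone.

How it is judged:
By the outcome, as a careful person would: the job done as asked, in the order asked, and still so for the second after the job is handed in, with the robot touching nothing.
Of stand1, stand2, stand3 only 2 to 3 are there at a start; the rules pass over those that are not, and their reading is None.
At some moment in a run one of pin1, pin2, pin3 may be knocked a few centimetres aside while the robot is not near it.
It also fails if it takes over 210 s, if anything falls off the work surface, if the arm or the gripper's body presses on something with over 40 N, if the wrist force passes 120 N, or if a joint passes its speed limit or range.

ROBOT

A 7-joint arm with a two-finger parallel gripper is mounted at the origin on a cart in front of the work surface, level with it; the furniture and walls round the work are solid. World frame = base frame: x ahead of the robot, y to its left, z up, the work surface at z = 0. Lengths are in m, angles in degrees, forces in N, time in s.
With the tool pointing down it reaches from about 0.35 to 0.775 m from the base axis. Payload 3.1 kg.
Tool frame: the origin (TCP) lies on the centre line of the jaws, within the pads' length; the fingertips stand 17 mm ahead of it and the grasp point (between the pads) lies 2 mm behind it (robot.tip_reach is the distance from the TCP to the fingertips, in m); z points along the fingers, y is the direction in which the jaws open and shut (so a half turn about z gives the same grasp; the last joint's range is limited). The gripper opens to 85 mm and grips with 20 to 120 N. Pads are 22 mm wide; open, the fingers measure 114 mm over their backs; the gripper's body (76 mm by 85 mm) begins 54 mm behind the grasp point. The pads swing forward as they close: fully open they stand 13 mm farther back than shut.
Start: joints at [62.928, 17.813, 0.802, 86.603, -0.252, 75.585, -1.558], TCP at [0.23, -0.5, 0.248] pointing down, gripper open.
Joint ranges: [-154.91, 154.91], [-16.99, 109.72], [-72.82, 74.43], [7.12, 147.25], [-82.49, 262.49], [11.32, 116.49], [-174.64, 174.64]. Speed limits (degrees/s): [159.86, 159.86, 180, 180, 180, 180, 180].

INTERFACE

Orientations are given as [roll, pitch, yaw] about the fixed x, y, z axes, in that order (R = Rz(yaw) Ry(pitch) Rx(roll)).
In Python, from station import robot, fingers, vision, workorder, recognise gives the robot as it stands. Calls block until the motion is done:
- robot.move_to(position, orientation): joint-space move of the TCP to a pose.
- robot.line_to(position, orientation=None, velocity=0.15, f_stop=None): straight line of the TCP; orientation=None keeps the orientation; velocity is the mean speed in m/s. With f_stop (N) it stops when the force on the tool has changed by that much, and returns True; else False.
- robot.move_j(angles): joint-space move.
- fingers.gripper_to(opening, force=None): opening from 0.0 (shut) to 1.0 (fully open); force is the grip in N (None keeps the last); returns when the fingers have stopped.
- robot.pause(seconds).
- robot.inverse_kinematics(position, orientation): joint angles nearest the present ones, or None.
- vision.grab_frame(name): name is "scene" or "top" or "wrist"; returns the picture (384x512x3 uint8, red, green, blue); there is no depth.
- vision.calibration(name): a dict with "mtx" (3x3 intrinsics, pixels), "extrinsics" (4x4, takes a point from world to camera coordinates); the wrist camera has in their place "T_tool_cam" (4x4, takes a point from camera to tool coordinates, whose origin is the TCP and whose axes are the flange's). Camera axes: x right, y up, looking along -z (the intrinsics and any distortion apply to the point x, -y, -z); pixel columns grow to the right and rows downward; lengths in m; the calibration is good to about 2 mm. A picture is of the moment at which its call begins: read the wrist's pose just before it. calibration takes no time and is no camera call.
A pose or a line that the arm cannot do raises robot.PlanningError and nothing moves.
- workorder.close_job(): hands the job in, once; it reports no verdict.
Trained networks look in the newest picture that a camera, given by its name, has taken for a name from the list of things; names that differ only in an ending like _2 or _b are one class to them, and where a whole thing is asked for, a point or a joint stands for the part that bears it (a point fixed in the world has none). Each returns a list of dicts, best first, with "p" (0 to 1); they miss things now and then, are a little off and sometimes report something else, mostly with a low value. They report only what shows in the picture. A call takes as long as a camera call.
- recognise(label, camera): "rect" ([centre column, centre row, width, height] in pixels, round what is visible of it).
Readings, each from a call of its own:
- robot.current_time_s(): time.
- robot.current_joint_positions(): joint angles.
- robot.current_dq(): joint speeds.
- robot.current_joint_torque(): joint torques, N m.
- robot.current_tool_pos(): TCP position.
- robot.current_eef_rot(): TCP orientation.
- robot.current_contact_force(): force on the tool from outside, world axes, zero at the start.
- robot.current_torque(): the same for the moment, N m.
- robot.current_finger_gap(): opening from 0.0 (shut) to 1.0 (fully open).
Only numpy, scipy, OpenCV 4.12 (cv2) and the standard library are available. Lean on these libraries where they do the work, as an engineer would, in place of code of your own. Each camera call takes 0.05 s, during which the arm holds its last target. There are 200 camera calls.

## Working session

There is one attempt and no reset: what is moved stays moved. The work goes in short steps, each a Python script; the robot and the scene stay as the last script left them, time stands still between calls to the robot, and variables do not carry over. Pictures are saved under pics/ and viewed, about 12 in all and at most 16, crops included, and the job is handed in when it is done.

```bash
mkdir -p pics; ls
python3 - <<'E'
from station import robot, fingers, vision, workorder, recognise
import cv2, numpy as np
np.set_printoptions(precision=4,suppress=True)
ims=[]
for n in ("scene","top"):
    im=vision.grab_frame(n); cv2.imwrite(f"pics/{n}0.png",cv2.resize(im[:,:,::-1],(800,600),interpolation=cv2.INTER_CUBIC))
    c=vision.calibration(n); print(n,c)
    for l in ("bayonet_grip","tray","carrier","pin1_grip","stand1_mouth","timer","jar_2","weight_200"):
        print(l,[(np.round(d["rect"]).astype(int).tolist(),round(d["p"],2)) for d in recognise(l,n)[:5]])
print(vision.calibration("wrist"))
E
```

```text
pics
scene {'mtx': array([[369.7638,   0.    , 256.3202],
       [  0.    , 369.7638, 190.2383],
       [  0.    ,   0.    ,   1.    ]]), 'extrinsics': array([[ 0.7774, -0.6288,  0.0155, -0.4427],
       [ 0.2918,  0.3824,  0.8767, -0.2633],
       [-0.5572, -0.677 ,  0.4808, -1.1961],
       [ 0.    ,  0.    ,  0.    ,  1.    ]])}
bayonet_grip [([232, 207, 20, 14], 0.51)]
tray [([194, 176, 45, 25], 0.6)]
carrier [([307, 276, 80, 50], 0.7)]
pin1_grip [([194, 172, 5, 7], 0.51)]
stand1_mouth [([324, 276, 19, 24], 0.8)]
timer [([210, 201, 19, 12], 0.74)]
jar_2 []
weight_200 [([368, 272, 8, 16], 0.66)]
top {'mtx': array([[372.2018,   0.    , 253.8994],
       [  0.    , 372.2018, 189.6521],
       [  0.    ,   0.    ,   1.    ]]), 'extrinsics': array([[ 0.0079, -0.9999,  0.0061,  0.0304],
       [ 0.9869,  0.0088,  0.1609, -0.5713],
       [-0.1609,  0.0048,  0.987 , -1.2679],
       [ 0.    ,  0.    ,  0.    ,  1.    ]])}
bayonet_grip [([260, 222, 24, 23], 0.64)]
tray [([146, 200, 64, 44], 0.76), ([163, 193, 12, 15], 0.51)]
carrier [([364, 222, 78, 31], 0.57), ([368, 221, 16, 21], 0.35)]
pin1_grip [([146, 200, 11, 26], 0.62)]
stand1_mouth [([390, 221, 17, 23], 0.58)]
timer [([208, 223, 21, 15], 0.6)]
jar_2 [([101, 196, 18, 15], 0.58)]
weight_200 []
{'mtx': array([[277.4772,   0.    , 257.8515],
       [  0.    , 277.4772, 192.9475],
       [  0.    ,   0.    ,   1.    ]]), 'T_tool_cam': array([[ 0.0004,  0.9518,  0.3068,  0.0791],
       [ 1.    , -0.0005,  0.0002, -0.    ],
       [ 0.0004,  0.3068, -0.9518, -0.1257],
       [ 0.    ,  0.    ,  0.    ,  1.    ]])}
```

View pics/scene0.png

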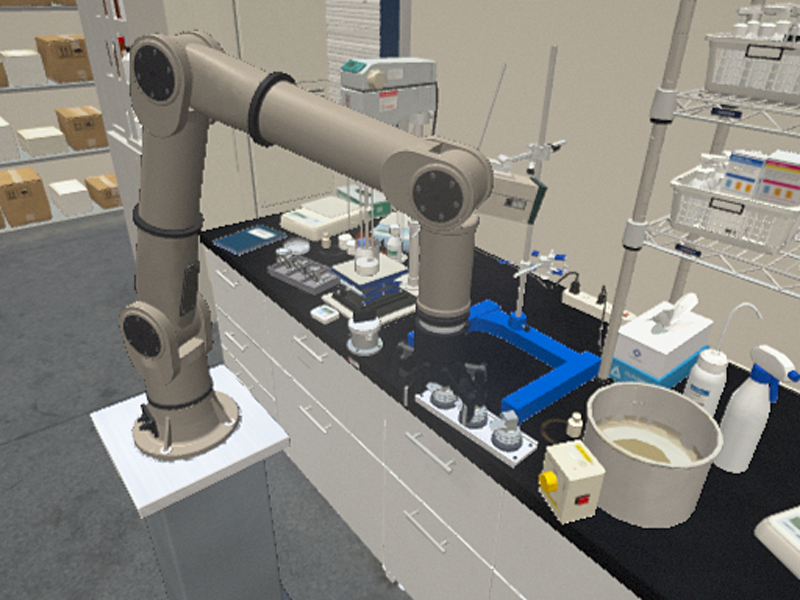

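View pics/top0.png

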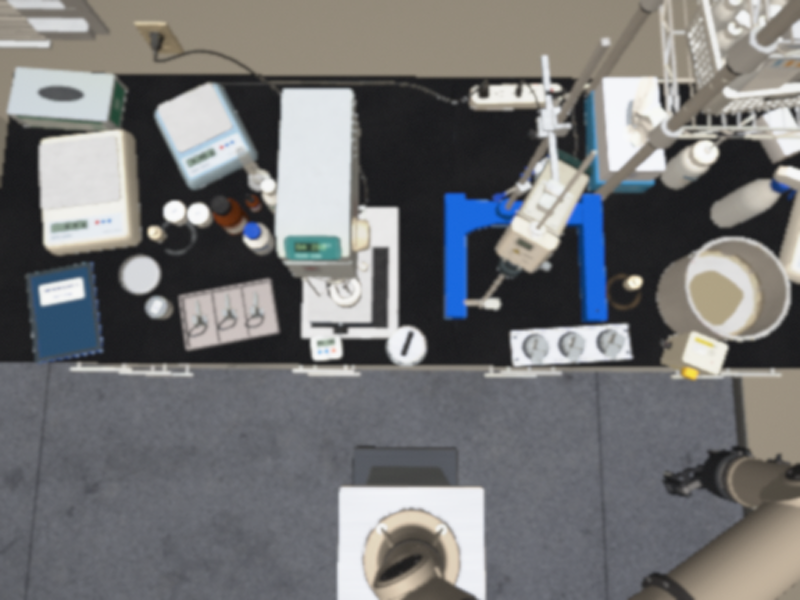

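The scene shows three stands on the carrier (top view, 800 px scale: about (537,345), (572,345), (610,341)), the tray with 3 pins at (228,314), the pot at (406,345) and the timer at (326,347). Next I'll localise coarsely and then look from close by.

```bash
cat > h.py <<'E'
from station import robot, fingers, vision, workorder, recognise
import cv2, numpy as np
from scipy.spatial.transform import Rotation as R
np.set_printoptions(precision=4,suppress=True)
def cam(n, pose=None):
    """K, camera-to-world 4x4"""
    c=vision.calibration(n)
    if n=="wrist":
        T=np.eye(4); T[:3,3]=pose[0]; T[:3,:3]=R.from_euler("xyz",pose[1],degrees=True).as_matrix()
        return c["mtx"],T@c["T_tool_cam"]
    return c["mtx"],np.linalg.inv(c["extrinsics"])
def pose(): return np.array(robot.current_tool_pos()),np.array(robot.current_eef_rot())
def px2w(KT,u,v,z):
    K,T=KT; d=T[:3,:3]@np.array([(u-K[0,2])/K[0,0],-(v-K[1,2])/K[1,1],-1])
    return T[:3,3]+d*(z-T[2,3])/d[2]
def w2px(KT,P):
    K,T=KT; p=(np.atleast_2d(P)-T[:3,3])@T[:3,:3]
    return np.c_[K[0,0]*p[:,0]/-p[:,2]+K[0,2],K[1,1]*-p[:,1]/-p[:,2]+K[1,2]]
def rec(l,n,k=6): return [(np.round(d["rect"],1).tolist(),round(d["p"],2)) for d in recognise(l,n)[:k]]
E
python3 - <<'E'
from h import *
C=cam("top")
for n,u,v,z in [("pot",406,342,.104),("st1",537,345,.079),("st2",572,345,.079),("st3",610,341,.079),("trayc",228,314,.035),("tray00",178,293,.035),("tray10",272,279,.035),("tray11",280,333,.035),("tray01",187,350,.035),("timer",326,347,.016),("jar",158,306,.04),("w",635,283,.048)]:
    print(n,px2w(C,u*.64,v*.64,z))
E
```

```text
pot [0.4632 0.0149 0.104 ]
st1 [ 0.4611 -0.2707  0.079 ]
st2 [ 0.4618 -0.347   0.079 ]
st3 [ 0.4712 -0.4304  0.079 ]
trayc [0.5289 0.4168 0.035 ]
tray00 [0.5761 0.533  0.035 ]
tray10 [0.6105 0.3207 0.035 ]
tray11 [0.4868 0.2975 0.035 ]
tray01 [0.4469 0.504  0.035 ]
timer [0.4576 0.1952 0.016 ]
jar [0.5451 0.5741 0.04  ]
w [ 0.6063 -0.5056  0.048 ]
```

Run:
```python
from h import *
robot.move_to([0.42,-0.35,0.28],[180,0,0])
P=pose();print(P)
im=vision.grab_frame("wrist"); cv2.imwrite("pics/w_car.png",cv2.resize(im[:,:,::-1],(800,600),interpolation=cv2.INTER_CUBIC))
for l in ("stand1_mouth","carrier","weight_200"): print(l,rec(l,"wrist"))
robot.move_to([0.42,0.0,0.28],[180,0,0])
P=pose();print(P)
im=vision.grab_frame("wrist"); cv2.imwrite("pics/w_pot.png",cv2.resize(im[:,:,::-1],(800,600),interpolation=cv2.INTER_CUBIC))
for l in ("bayonet_grip","timer"): print(l,rec(l,"wrist"))
print(robot.current_time_s())
```

```text
(array([ 0.4188, -0.3513,  0.2798]), array([179.9392,   0.0767,  -0.0879]))
stand1_mouth [([332.5, 126.3, 49.3, 56.4], 0.62)]
carrier [([267.9, 124.4, 205.7, 72.9], 0.6)]
weight_200 [([388.6, 12.8, 27.5, 19.4], 0.89)]
(array([ 0.4204, -0.0016,  0.28  ]), array([179.9636,  -0.0167,  -0.1548]))
bayonet_grip [([243.2, 135.4, 68.7, 67.7], 0.73)]
timer [([117.1, 136.4, 56.2, 40.3], 0.95)]
3.5333
```

View pics/w_car.png

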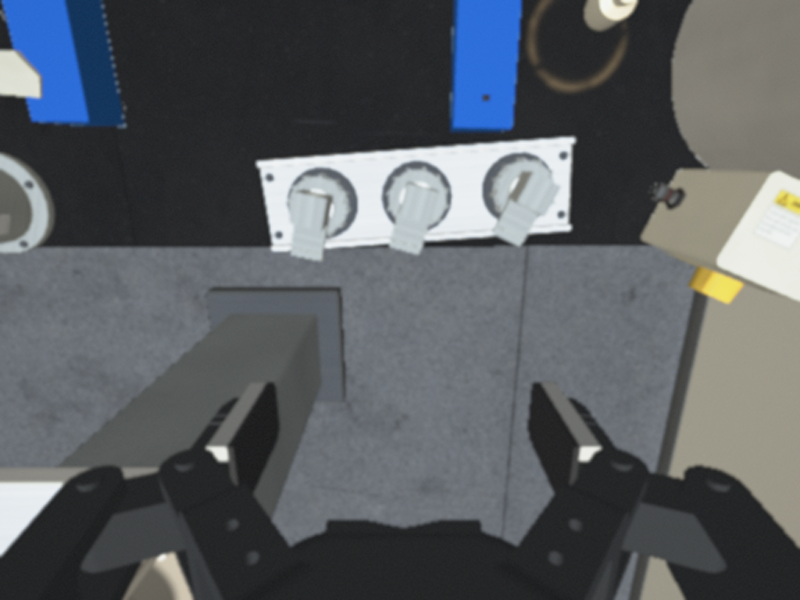

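View pics/w_pot.png

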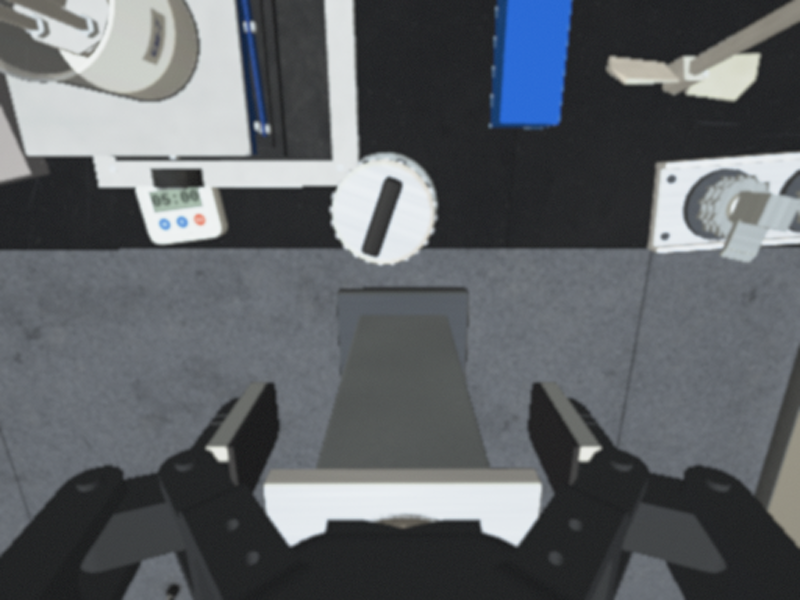

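The wrist pictures (800 px scale) show three stands with saddles towards the robot, each at its own yaw. The grip bar runs from (395,182) to (372,252), leaning about 18° clockwise from +x. I'll measure the bar and turn it.

Run:
```python
from h import *
C=cam("wrist",pose())
a=px2w(C,396*.64,181*.64,.104); b=px2w(C,371*.64,253*.64,.104)
c=(a+b)/2; yaw=np.degrees(np.arctan2(*(a-b)[1::-1])); print(a,b,c,np.linalg.norm(a-b),yaw)
for y0 in (yaw,yaw+180):
    for dy in (0,-45,-90):
        q=robot.inverse_kinematics([c[0],c[1],.096],[180,0,y0+dy]); print(y0+dy,q)
```

```text
[0.4871 0.0033 0.104 ] [0.4381 0.0213 0.104 ] [0.4626 0.0123 0.104 ] 0.05215411450613425 -20.202808938883752
-20.202808938883752 [  11.9508   17.6967  -18.6843  111.252     7.0848   52.1429 -120.4713]
-65.20280893888375 [   9.6473   17.4238  -15.8977  111.3358    5.9729   52.02   -164.4422]
-110.20280893888375 [ -53.1388   28.1996   64.8182  113.4315  -30.4072   57.6603 -173.9924]
159.79719106111625 [ 21.5125  19.3156 -30.453  110.9153  12.134   52.8974  54.8963]
114.79719106111625 [ 18.0588  18.6302 -26.1557 111.0345  10.2143  52.5722  11.6507]
69.79719106111625 [ 14.9913  18.1209 -22.3862 111.1428   8.6058  52.3361 -31.8732]
```

Run:
```python
from h import *
x,y,yaw=.4628,.0125,159.8
robot.move_to([x,y,.2],[180,0,yaw])
P=pose(); im=vision.grab_frame("wrist"); cv2.imwrite("pics/w_bar.png",im[:,:,::-1])
print(rec("bayonet_grip","wrist"))
C=cam("wrist",P)
g=cv2.cvtColor(im,cv2.COLOR_RGB2GRAY)
# dark bar on bright ring: blob near predicted
u,v=w2px(C,[x,y,.104])[0]; print(u,v)
m=(g<70).astype(np.uint8); n,lab,st,ce=cv2.connectedComponentsWithStats(m)
for i in range(1,n):
    if st[i,4]>200: print(st[i],ce[i],px2w(C,*ce[i],.104))
l=lab[int(round(v)),int(round(u))]
ys,xs=np.where(lab==l); r=cv2.minAreaRect(np.c_[xs,ys].astype(np.float32)); print(l,r)
w=[px2w(C,*p,.104) for p in cv2.boxPoints(r)]; print(np.array(w), np.mean(w,0))
```

```text
[([259.0, 187.4, 84.8, 86.4], 0.94)]
257.3551061231611 200.49828030472975
[178  23  95  41 271] [226.1144  42.845 ] [0.3429 0.0329 0.104 ]
[    0    37   512   347 82741] [269.6764 263.0753] [0.5236 0.0021 0.104 ]
2 ((255.5, 210.0), (346.0, 511.0), 90.0)
[[ 0.284  -0.1165  0.104 ]
 [ 0.4094  0.2245  0.104 ]
 [ 0.7534  0.1972  0.104 ]
 [ 0.5627 -0.32    0.104 ]] [ 0.5024 -0.0037  0.104 ]
```

View pics/w_bar.png

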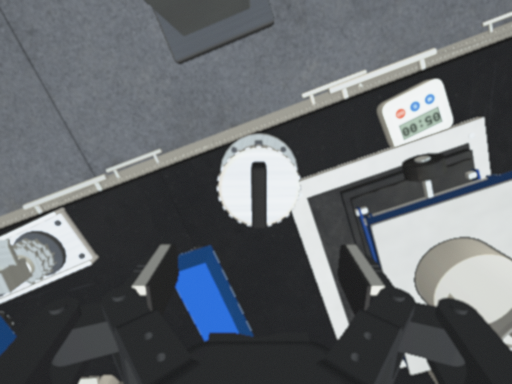

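Run:
```python
from h import *
C=cam("wrist",pose())
print(px2w(C,259,162,.104),px2w(C,259,226,.104),px2w(C,259,162,.075),px2w(C,259,226,.075),px2w(C,258.5,187,.075))
P=pose();print(P)
```

```text
[0.4321 0.0252 0.104 ] [0.4854 0.0057 0.104 ] [0.4377 0.0233 0.075 ] [0.498  0.0012 0.075 ] [0.46   0.0146 0.075 ]
(array([0.4628, 0.0125, 0.2001]), array([-179.9997,    0.0085,  159.7841]))
```

Run:
```python
from h import *
c=[.461,.0142,.096]
robot.line_to([c[0],c[1],.2],[180,0,159.8]); 
print(robot.line_to(c,velocity=.1,f_stop=10))
fingers.gripper_to(0,25); print(robot.current_finger_gap(),robot.current_contact_force(),pose())
for d in (15,30,45,60,75,87):
    robot.line_to(c,[180,0,159.8-d],velocity=.05)
    print(d,robot.current_contact_force(),robot.current_torque(),pose()[1])
fingers.gripper_to(.6); robot.pause(.3)
robot.line_to([c[0],c[1],.2]); 
im=vision.grab_frame("wrist"); cv2.imwrite("pics/w_bar2.png",im[:,:,::-1])
print(robot.current_contact_force(),robot.current_time_s())
```

```text
False
0.1570838440392724 [-1.0761  0.0463  2.7747] (array([0.461 , 0.014 , 0.0962]), array([-179.9756,    0.004 ,  159.7979]))
15 [-0.9817 -0.0204  2.0327] [-0.12    0.1542  0.0308] [-179.9994    0.0185  144.9432]
30 [ 0.0542 -0.1473  2.3451] [0.0352 0.0713 0.0019] [179.964    0.0131 129.9966]
45 [1.6104 0.9351 1.4606] [ 0.1528 -0.1367 -0.0465] [179.9331  -0.0016 115.0222]
60 [3.2002 1.9045 0.7309] [ 0.3555 -0.3981 -0.0091] [179.9024  -0.0205 100.0288]
75 [ 4.7281  2.0583 -0.7168] [ 0.4998 -0.8696 -0.051 ] [179.874   -0.0503  85.0271]
87 [ 4.9679  2.5885 -2.4509] [ 0.4693 -1.0021 -0.0945] [179.862   -0.0848  72.9592]
[ 0.4259 -0.8981 -0.8273] 12.05
```

View pics/w_bar2.png

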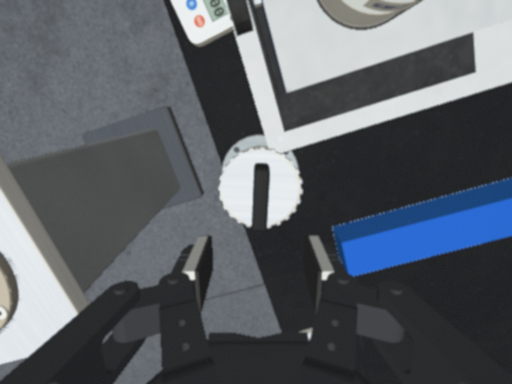

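The bar now reads about 3° further clockwise than the jaws' 87°, so the ring is at ~90° and locked. Next, the tray.

Run:
```python
from h import *
robot.line_to([.40,.0142,.26]); fingers.gripper_to(1)
robot.move_to([.36,.25,.28],[180,0,10])
robot.move_to([.47,.41,.26],[180,0,10])
P=pose(); print(P)
im=vision.grab_frame("wrist"); cv2.imwrite("pics/w_tray.png",cv2.resize(im[:,:,::-1],(800,600),interpolation=cv2.INTER_CUBIC))
for l in ("pin1_grip","pin1_shoulder","tray","jar_2"): print(l,rec(l,"wrist"))
```

```text
(array([0.47  , 0.4089, 0.26  ]), array([179.921 ,   0.0424,   9.9656]))
pin1_grip [([259.6, 118.4, 35.1, 86.2], 0.75)]
pin1_shoulder [([259.6, 118.0, 35.4, 84.9], 0.72)]
tray [([258.9, 117.1, 176.9, 111.4], 0.73)]
jar_2 [([130.7, 79.5, 52.4, 49.6], 0.6)]
```

View pics/w_tray.png

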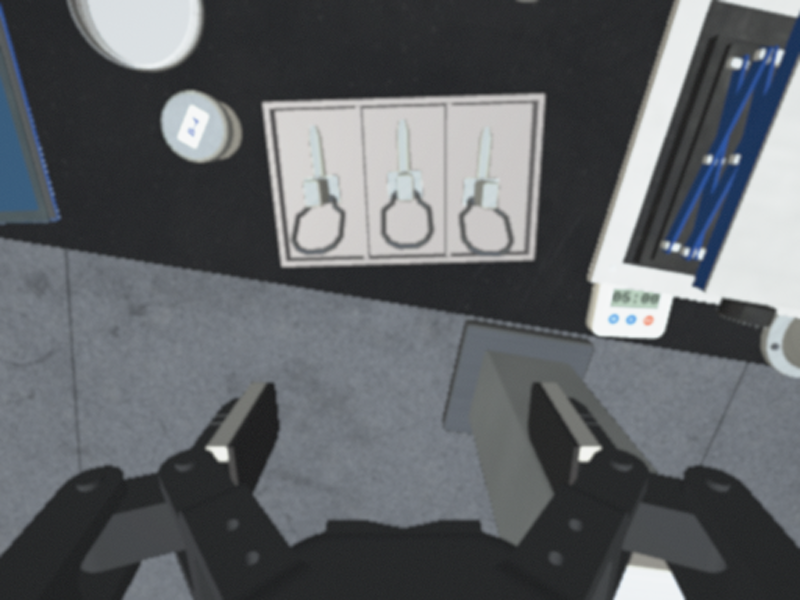

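Three pins stand in the tray with their shanks pointing away (+x): tab tops at about (323,193), (404,186), (485,192) and tips at (315,125), (403,121), (487,127). I'll estimate their poses and look closer at the right one.

```bash
cat >> h.py <<'E'
def pinpose(KT,tab,tip,s=1.):
    """tab-top centre and shank tip pixels (divided by s) -> grip xy, yaw"""
    a=px2w(KT,tab[0]/s,tab[1]/s,.065)[:2]; b=px2w(KT,tip[0]/s,tip[1]/s,.024)[:2]
    return a,b,np.linalg.norm(b-a),np.degrees(np.arctan2(*(b-a)[::-1]))
def look(name,box=None,zoom=3):
    P=pose(); im=vision.grab_frame("wrist"); c=im if box is None else im[box[1]:box[3],box[0]:box[2]]
    cv2.imwrite(f"pics/{name}.png",cv2.resize(c[:,:,::-1],None,fx=zoom,fy=zoom,interpolation=cv2.INTER_CUBIC)); np.save(f"pics/{name}.npy",np.array(P)); return P
E
python3 - <<'E'
from h import *
C=cam("wrist",pose())
for t,p in [((323,194),(315,125)),((404,187),(403,121)),((485,193),(487,127))]: print(pinpose(C,t,p,1.5625))
a,_,_,y=pinpose(C,(485,193),(487,127),1.5625)
robot.line_to([a[0],a[1],.13],[180,0,y])
print(look("pC",(130,100,390,300)),w2px(cam("wrist",pose()),[[a[0],a[1],.065]]))
print(rec("pin1_grip","wrist"))
E
```

```text
(array([0.5165, 0.4759]), array([0.5634, 0.4949]), np.float64(0.0506142261456021), np.float64(22.095426604586038))
(array([0.5315, 0.419 ]), array([0.5781, 0.428 ]), np.float64(0.04747323137262336), np.float64(10.822582043456542))
(array([0.5374, 0.3607]), array([0.5851, 0.3627]), np.float64(0.04773955396506941), np.float64(2.4769888305367984))
(array([0.5372, 0.3621, 0.1313]), array([-179.883 ,   -0.0746,    2.5545])) [[260.3752 214.6972]]
[([194.1, 214.1, 45.1, 133.0], 0.92)]
```

View pics/pC.png

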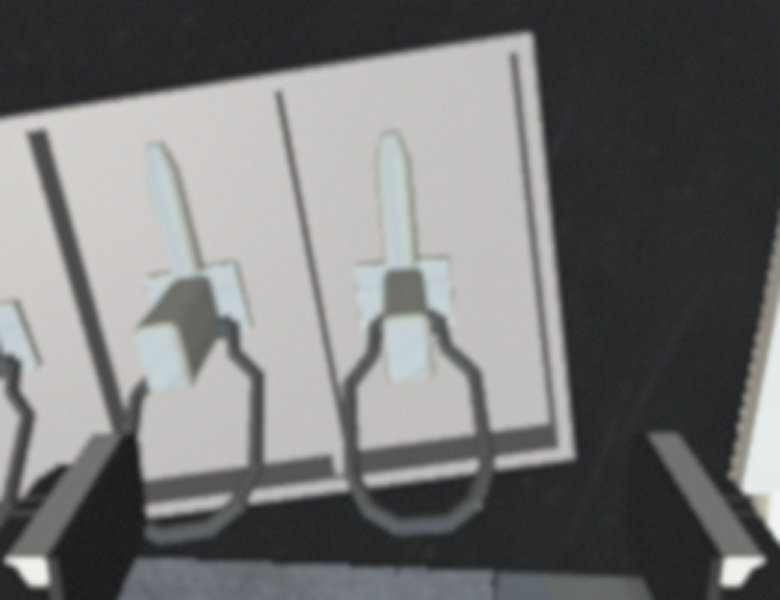

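The right pin: tab top centre at crop (409,348), tip at (391,133), nearly aligned.

Run:
```python
from h import *
C=cam("wrist",np.load("pics/pC.npy"))
f=lambda u,v:(130+u/3,100+v/3)
print(pinpose(C,f(409,348),f(391,133)),pose())
print("B",pinpose(C,f(165,355),f(157,145)))
a,_,_,y=pinpose(C,f(409,348),f(391,133))
for yy in (y,): print(robot.inverse_kinematics([a[0],a[1],.058],[180,0,yy]),robot.inverse_kinematics([.4,-.25,.101],[180,0,0]))
```

```text
(array([0.5367, 0.3561]), array([0.584 , 0.3626]), np.float64(0.04777036403909942), np.float64(7.81973820014722)) (array([0.5372, 0.3621, 0.1313]), array([-179.8968,   -0.0883,    2.5612]))
B (array([0.532 , 0.4169]), array([0.5777, 0.4279]), np.float64(0.04700822113915045), np.float64(13.478577037411238))
[ -16.0975   41.224   -30.4183   83.2802   22.3019   61.5508 -133.1601] [ 48.2394  18.6322 -22.1955 109.5507   8.6436  53.4257 -68.0737]
```

```bash
cat >> h.py <<'E'
def pick(a,yaw):
    fingers.gripper_to(.5)
    robot.line_to([a[0],a[1],.13],[180,0,yaw])
    print("stop",robot.line_to([a[0],a[1],.058],velocity=.08,f_stop=8))
    fingers.gripper_to(0,60); print("gap",robot.current_finger_gap())
    robot.line_to([a[0],a[1],.16],velocity=.1)
    print(pose(),robot.current_contact_force())
def carry(y):
    robot.line_to([.42,.33,.24],[180,0,0],velocity=.25)
    robot.line_to([.36,.05,.26],velocity=.3)
    robot.line_to([.37,y,.24],velocity=.3)
E
python3 - <<'E'
from h import *
pick((.5372,.3566),7.0)
carry(-.27)
robot.line_to([.37,-.26,.15],[180,0,0])
print(look("st1",(80,60,460,300),2),robot.current_time_s())
for l in ("stand1_mouth","pin1_grip"): print(rec(l,"wrist"))
E
```

```text
stop False
gap 0.12710452223312338
(array([0.5368, 0.3561, 0.159 ]), array([179.9396,   0.0966,   7.002 ])) [ 0.1607  0.6888 -1.2642]
(array([ 0.3708, -0.26  ,  0.1509]), array([179.9425,  -0.0937,   0.0505])) 24.2417
[([476.4, 79.5, 71.3, 93.6], 0.91)]
[]
```

View pics/st1.png

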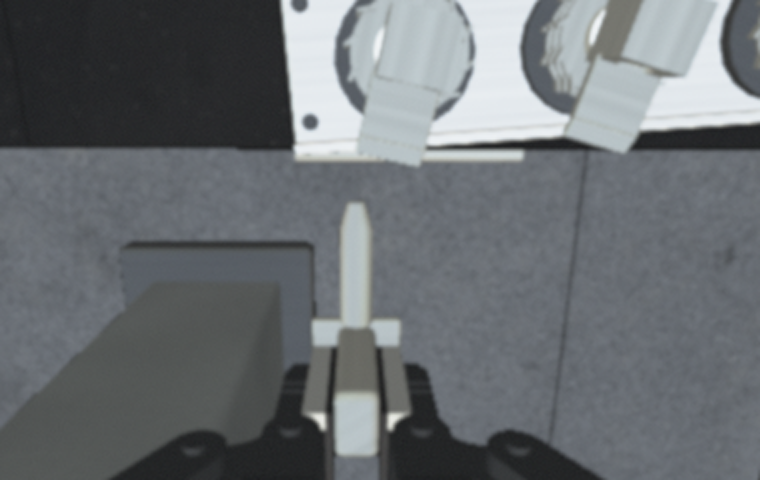

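The pin is held straight (shank at crop column 356, tip (356,204)). Stand 1's head front edge runs (377,75)–(441,95), so its bore yaw is about −16°. I'll line up just short of the mouth and look again.

Run:
```python
from h import *
C=cam("wrist",np.load("pics/st1.npy",allow_pickle=True))
f=lambda u,v:(80+u/2,60+v/2)
l,r=px2w(C,*f(379,75),.079),px2w(C,*f(441,95),.079); print(l,r,np.linalg.norm(l-r),np.degrees(np.arctan2(*(l-r)[1::-1]))-90)
l,r=px2w(C,*f(379,75),.062),px2w(C,*f(441,95),.062); print(l,r,np.linalg.norm(l-r))
print("saddle dirs",px2w(C,*f(379,75),.062)-px2w(C,*f(362,140),.062),px2w(C,*f(441,95),.062)-px2w(C,*f(424,150),.062))
# where does the held pin's tip/shoulder project vs seen (258,162)?
P=np.load("pics/st1.npy"); print(w2px(C,[P[0]+[.049,0,-.034],P[0]+[.011,0,-.034]]))
m=(px2w(C,*f(379,75),.079)+px2w(C,*f(441,95),.079))[:2]/2
y=-16; d=np.array([np.cos(np.radians(y)),np.sin(np.radians(y))]); p=m-d*(.049+.012)
robot.line_to([*p,.15],[180,0,y]); robot.line_to([*p,.102],velocity=.08,f_stop=6)
print(look("st1b",(130,20,390,220),3),p,m)
```

```text
[ 0.4538 -0.2676  0.079 ] [ 0.4474 -0.2888  0.079 ] 0.022158255642911975 -16.833151627076134
[ 0.4542 -0.2683  0.062 ] [ 0.4472 -0.2913  0.062 ] 0.024063096647423225
saddle dirs [ 0.0233 -0.0061  0.    ] [ 0.02   -0.0055  0.    ]
[[258.2942 157.9141]
 [258.1892 218.3123]]
(array([ 0.3922, -0.2617,  0.1022]), array([179.9852,  -0.0471, -15.9997])) [ 0.392  -0.2614] [ 0.4506 -0.2782]
```

View pics/st1b.png

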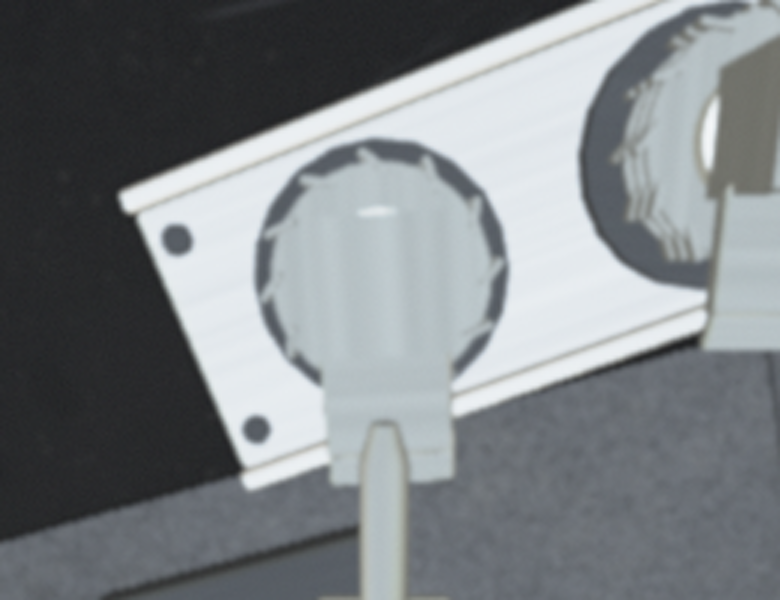

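The tip at crop (384,425) is about 1 mm left of the saddle midline (386–392), which leans slightly. I'll correct to yaw −14.5 and push home with a force stop.

```bash
cat >> h.py <<'E'
def insert(m,y,z=.102):
    d=np.array([np.cos(np.radians(y)),np.sin(np.radians(y))]); g=lambda s:[*(np.array(m)+d*s),z]
    robot.line_to(g(-.061),[180,0,y],velocity=.05)
    f0=robot.current_contact_force()
    st=robot.line_to(g(-.011+.005),velocity=.03,f_stop=12)
    p=pose()[0]; print("stopped",st,"shoulder-mouth",(p[:2]-m)@d+.011,"lat",np.cross(d,p[:2]-m),"dF",np.array(robot.current_contact_force())-f0,p)
    return d
E
python3 - <<'E'
from h import *
m=np.array([.4506,-.2782])+.0006*np.array([-.25,-.97]); print(m)
insert(m,-14.5)
print(look("st1c",(130,100,390,300),3),robot.current_time_s())
E
```

```text
[ 0.4505 -0.2788]
stopped False shoulder-mouth 0.002565235146319499 lat -4.1623918673453896e-05 dF [-6.4633 -0.0595  3.9988] [ 0.4423 -0.2767  0.1017]
(array([ 0.4423, -0.2767,  0.1017]), array([-179.9641,    0.2853,  -14.5296])) 27.8583
```

View pics/st1c.png

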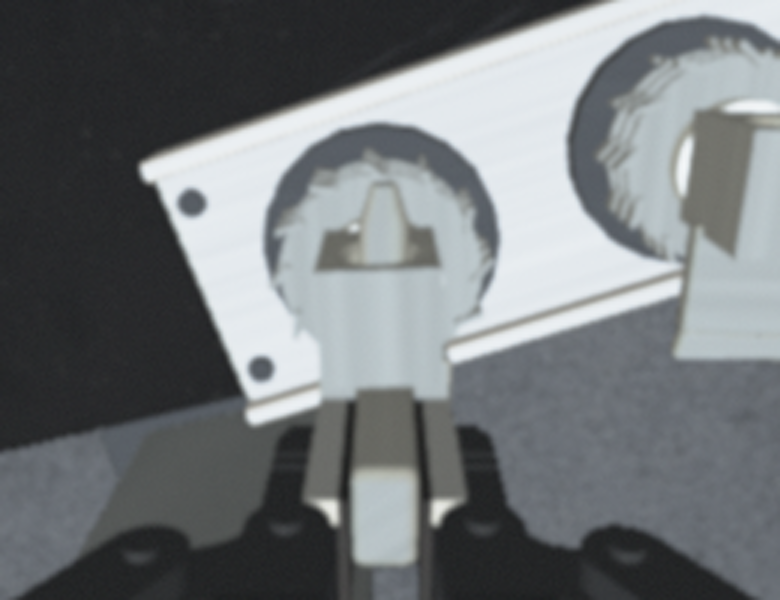

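Run:
```python
from h import *
m=np.array([.4505,-.2788]); y=-14.5; d=np.array([np.cos(np.radians(y)),np.sin(np.radians(y))])
for s in (.0075,.009):
    st=robot.line_to([*(m+d*(-.011+s)),.102],velocity=.02,f_stop=15); p=pose()[0]
    print(s,st,(p[:2]-m)@d+.011,robot.current_contact_force())
```

```text
0.0075 False 0.002869430014808081 [-8.8707  2.4376  7.968 ]
0.009 False 0.0031178783704357872 [-12.3449   3.0392  10.8711]
```

Force rises with almost no travel, so the shoulder is firmly home. I'll release it and swing the ring.

```bash
cat >> h.py <<'E'
def close_ring(y,tag):
    p=pose()[0][:2]; d=np.array([np.cos(np.radians(y)),np.sin(np.radians(y))]); g=lambda s,z:[*(p+d*s),z]
    fingers.gripper_to(.45); robot.line_to(g(0,.112),velocity=.05); robot.line_to(g(0,.19))
    fingers.gripper_to(0,30)
    b=-.007   # pivot
    robot.line_to(g(b-.065,.19)); robot.line_to(g(b-.065,.133),velocity=.1)   # tips 46 mm above the pivot
    f0=np.array(robot.current_contact_force())
    print("ring stop",robot.line_to(g(b+.035,.133),velocity=.08,f_stop=15),robot.current_contact_force()-f0)
    robot.line_to(g(b+.035,.2)); robot.line_to(g(b-.02,.2))
    print(look(tag,(130,80,390,280),3),robot.current_time_s())
E
python3 - <<'E'
from h import *
close_ring(-14.5,"st1d")
E
```

```text
ring stop False [ 1.5904 -0.4632  0.1016]
(array([ 0.4169, -0.27  ,  0.1995]), array([-179.9794,   -0.0005,  -14.5035])) 34.1833
```

View pics/st1d.png

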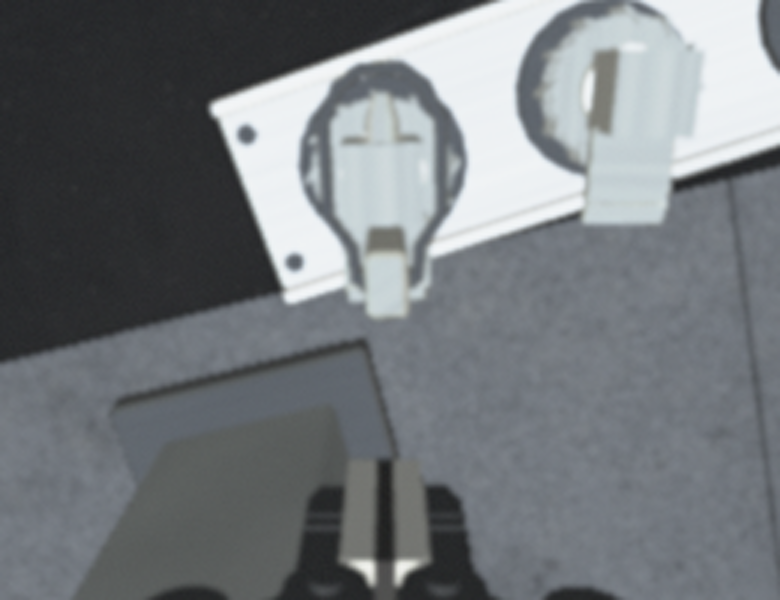

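Stand 1 is home and its ring is closed round the head, with the end bar beyond the tip. Next, I'll look at stands 2 and 3 from the same relative pose (montage).

Run:
```python
from h import *
crops=[]
for n,m,y in ((2,(.460,-.364),-14),(3,(.466,-.449),-27)):
    d=np.array([np.cos(np.radians(y)),np.sin(np.radians(y))]); p=np.array(m)-.061*d
    robot.line_to([*p,.15],[180,0,y]); robot.line_to([*p,.110],velocity=.1)
    np.save(f"pics/s{n}.npy",np.array(pose())); im=vision.grab_frame("wrist"); cv2.imwrite(f"pics/s{n}_full.png",im[:,:,::-1])
    print(pose(),rec("stand1_mouth","wrist",3))
    crops.append(cv2.resize(im[40:220,188:318,::-1],None,fx=3,fy=3,interpolation=cv2.INTER_CUBIC))
    robot.line_to([*p,.19])
cv2.imwrite("pics/s23.png",np.hstack(crops)); print(robot.current_time_s())
```

```text
(array([ 0.4016, -0.3494,  0.1108]), array([179.9674,  -0.0919, -13.9639])) [([384.9, 86.5, 117.1, 114.1], 0.78)]
(array([ 0.4122, -0.4215,  0.1109]), array([179.979 ,  -0.0916, -26.9762])) [([255.1, 125.5, 82.2, 109.0], 0.66)]
38.3417
```

View pics/s23.png

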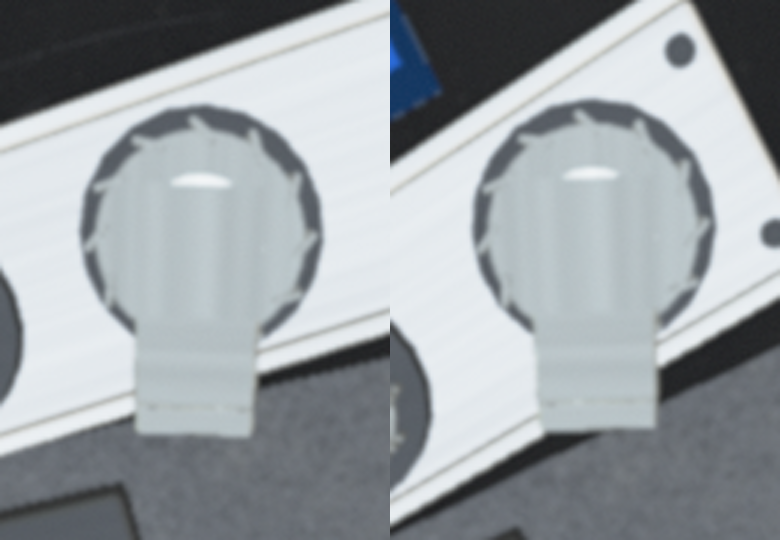

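Both saddles are nearly vertical in the crops: stand 2 has its midline at 195.5→193 (head edge y≈318), stand 3 at 597.5→599. So their yaws are about −15 and −26. I'll compute mouths with the bias found at stand 1, then look at the tray.

Run:
```python
from h import *
def rel(P,uv,z=.079):
    w=px2w(cam("wrist",P),*uv,z)[:2]; return w
# stand 1 calibration, known home shoulder
P1=np.load("pics/st1b.npy"); e=rel(P1,(130+386.5/3,20+362/3)); print("st1",e)
y=np.radians(-14.5); d=np.array([np.cos(y),np.sin(y)]); n=np.array([-d[1],d[0]]); df=np.array([.4505,-.2788])+.0026*d-e; print("bias along,left",df@d,df@n)
for k,uv,yy in ((2,(188+195.5/3,40+318/3),-15),(3,(188+207.5/3,40+320/3),-26)):
    print(k,rel(np.load(f"pics/s{k}.npy"),uv))
    for z in (.062,): print(" at .062",rel(np.load(f"pics/s{k}.npy"),uv,z))
# tray
robot.line_to([.37,-.25,.24],[180,0,5],velocity=.3); fingers.gripper_to(.5)
robot.line_to([.36,.05,.26],velocity=.3); robot.line_to([.42,.33,.24],velocity=.3)
robot.line_to([.52,.445,.16],[180,0,15],velocity=.2)
print(look("tr2",(130,70,390,270),3),robot.current_time_s())
```

```text
st1 [ 0.45   -0.2784]
bias along,left 0.00320751797497466 -0.00028522748684942155
2 [ 0.4565 -0.3596]
 at .062 [ 0.4542 -0.3587]
3 [ 0.462  -0.4457]
 at .062 [ 0.4598 -0.4445]
(array([0.5201, 0.4443, 0.1607]), array([179.9832,  -0.0296,  14.9573])) 42.9
```

View pics/tr2.png

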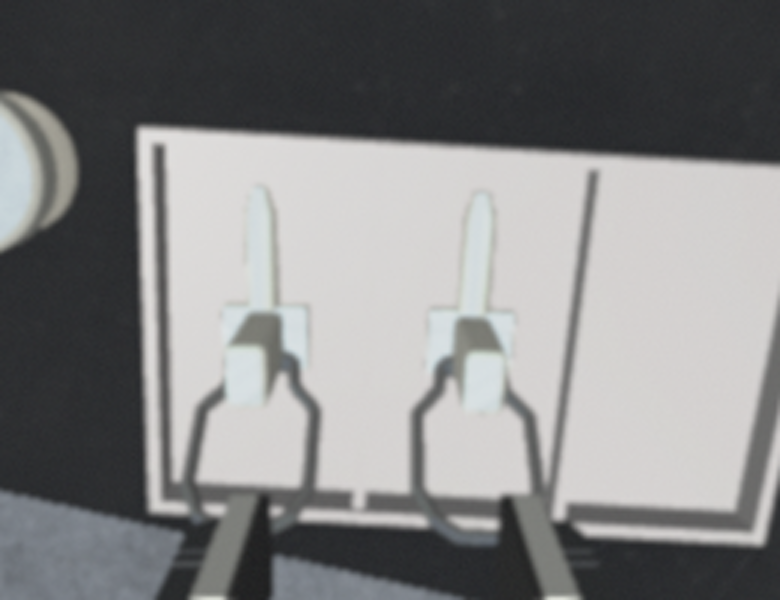

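Pins A and B are undisturbed: A has its tab at crop (247,375), tip (260,188); B has its tab at (484,381), tip (481,193). I'll take B to stand 2.

```bash
cat >> h.py <<'E'
def push(m,y):
    d=np.array([np.cos(np.radians(y)),np.sin(np.radians(y))])
    for s in (.0065,.008,.0095,.011):
        f=np.array(robot.current_contact_force())
        if -f[:2]@d>10: break
        robot.line_to([*(np.array(m)+d*(-.011+s)),.102],velocity=.02,f_stop=15)
    print("push",s,(pose()[0][:2]-m)@d+.011,robot.current_contact_force())
E
python3 - <<'E'
from h import *
C=cam("wrist",np.load("pics/tr2.npy")); f=lambda u,v:(130+u/3,70+v/3)
print("A",pinpose(C,f(247,375),f(260,188)))
B=pinpose(C,f(484,381),f(481,193)); print("B",B)
print("pose",np.load("pics/tr2.npy"))
pick(B[0],B[3])
carry(-.30)
m=np.array([.4565,-.3596]); y=-15; d=np.array([np.cos(np.radians(y)),np.sin(np.radians(y))])
p=m-.066*d
robot.line_to([*p,.15],[180,0,y]); robot.line_to([*p,.102],velocity=.08,f_stop=6)
look("st2b",(130,20,390,220),3)
im=cv2.imread("pics/st2b.png")
insert(m,y); print(robot.current_time_s())
E
```

```text
A (array([0.5159, 0.483 ]), array([0.5617, 0.4952]), np.float64(0.04744493820717746), np.float64(14.974449906132609))
B (array([0.5314, 0.4183]), array([0.5779, 0.4287]), np.float64(0.04773708050564262), np.float64(12.564447971476705))
pose [[  0.5201   0.4443   0.1607]
 [179.9832  -0.0296  14.9573]]
stop False
gap 0.1260430104098702
(array([0.5309, 0.4178, 0.1589]), array([179.9356,   0.0992,  12.5729])) [-0.9411 -1.2297 -0.9237]
stopped False shoulder-mouth 0.0019002215472067874 lat -5.7327711744350335e-05 dF [-5.6991  2.6119  5.1297] [ 0.4477 -0.3573  0.1018]
53.2333
```

Same signature as stand 1: the full 38 mm of travel, then a rising force. I'll press it home, swing the ring, then look at the result together with pin A.

Run:
```python
from h import *
m=np.array([.4565,-.3596]); push(m,-15)
close_ring(-15,"st2d")
robot.line_to([.37,-.25,.24],[180,0,5],velocity=.3); fingers.gripper_to(.5)
robot.line_to([.36,.05,.26],velocity=.3); robot.line_to([.42,.33,.24],velocity=.3)
robot.line_to([.505,.479,.16],[180,0,15],velocity=.2)
look("tr3",(190,70,320,270),3)
a=cv2.imread("pics/st2d.png"); cv2.imwrite("pics/m3.png",np.hstack([a[:,190:580],cv2.imread("pics/tr3.png")]))
print(robot.current_time_s())
```

```text
push 0.0095 0.0023291852743304465 [-9.3405  4.3771  7.992 ]
ring stop False [ 0.2167 -0.9274  1.8137]
(array([ 0.4223, -0.3502,  0.1994]), array([-179.9636,    0.0064,  -15.0021])) 59.5333
63.975
```

View pics/m3.png

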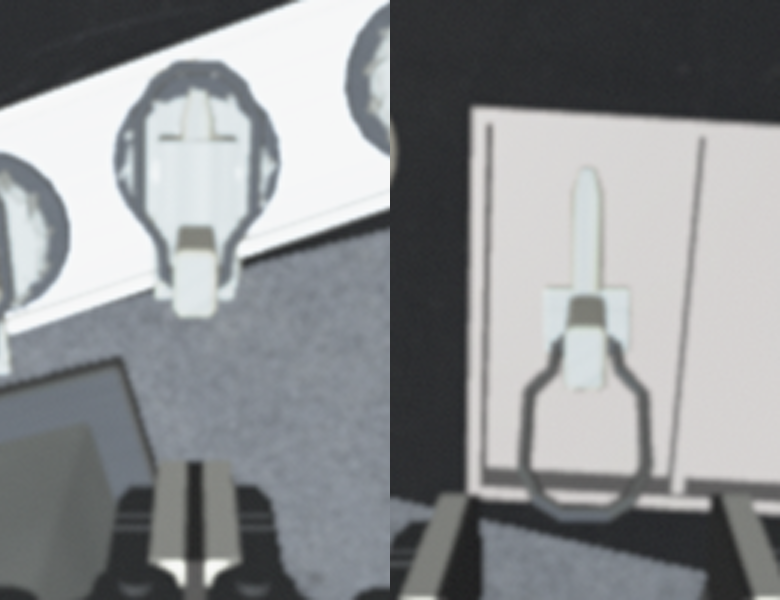

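Stand 2 is home with its ring closed. Pin A is still in place: tab top at crop (585,357), tip (588,170). I'll take it to stand 3.

Run:
```python
from h import *
C=cam("wrist",np.load("pics/tr3.npy")); f=lambda u,v:(190+(u-390)/3,70+v/3)
A=pinpose(C,f(585,357),f(588,170)); print("A",A)
pick(A[0],A[3])
if robot.current_finger_gap()<.1: raise SystemExit("no grasp")
carry(-.33)
m=np.array([.462,-.4457]); y=-26; d=np.array([np.cos(np.radians(y)),np.sin(np.radians(y))])
p=m-.066*d
robot.line_to([*p,.15],[180,0,y]); robot.line_to([*p,.102],velocity=.08,f_stop=6)
look("st3b",(130,20,390,220),3)
insert(m,y); print(robot.current_time_s())
```

```text
A (array([0.5155, 0.4836]), array([0.5616, 0.4952]), np.float64(0.04761144037690828), np.float64(14.163457232062337))
stop False
gap 0.12230854398180471
(array([0.5151, 0.483 , 0.1589]), array([179.9307,   0.0954,  14.1719])) [-0.9872 -0.0295 -0.4708]
stopped False shoulder-mouth 0.0032139495874245784 lat -5.78585290743395e-05 dF [-4.1882  1.8357  4.549 ] [ 0.455  -0.4423  0.1019]
74.6667
```

Run:
```python
from h import *
m=np.array([.462,-.4457]); push(m,-26)
close_ring(-26,"st3d")
robot.line_to([.39,-.34,.26],[180,0,-4],velocity=.2); robot.pause(.3)
im=vision.grab_frame("wrist")[:,:,::-1]; w=cv2.resize(im[20:170,140:400],(520,300),interpolation=cv2.INTER_CUBIC)
robot.line_to([.37,0.01,.26],velocity=.3)
P=pose(); im=vision.grab_frame("wrist")[:,:,::-1]
u,v=w2px(cam("wrist",P),[.461,.0142,.09])[0].astype(int); b=cv2.resize(im[max(v-50,0):max(v-50,0)+100,u-40:u+60],(260,300),interpolation=cv2.INTER_CUBIC)
a=cv2.imread("pics/st3d.png")[:300]
robot.line_to([.36,.12,.30],velocity=.3)
t=vision.grab_frame("top")[150:250,80:480,::-1]; t=cv2.resize(t,(780,195),interpolation=cv2.INTER_CUBIC)
cv2.imwrite("pics/fin.png",np.vstack([np.hstack([w,b]),t])[:600]); cv2.imwrite("pics/st3d_c.png",a)
s=np.zeros((600,780,3),np.uint8); s[:300]=np.hstack([w,b]); s[300:495]=t
s[495:]=cv2.resize(a[:,:],(780,300))[195:]; 
s2=np.vstack([np.hstack([w,b]),np.hstack([cv2.resize(t,(520,130)),np.zeros((130,260,3),np.uint8)]) ])
s2=np.vstack([s2,np.zeros((170,780,3),np.uint8)]); s2[300:600,520:]=a[:300,255:515]; cv2.imwrite("pics/fin.png",s2)
print(robot.current_time_s(),robot.current_contact_force())
```

```text
push 0.011 0.003837898431313819 [-10.6635   6.2165   9.4975]
ring stop False [-0.4572 -0.1634  0.3723]
(array([ 0.4314, -0.4306,  0.1993]), array([-179.9621,    0.0218,  -25.9962])) 81.2167
84.2583 [ 0.7788 -0.0985  0.0531]
```

View pics/fin.png

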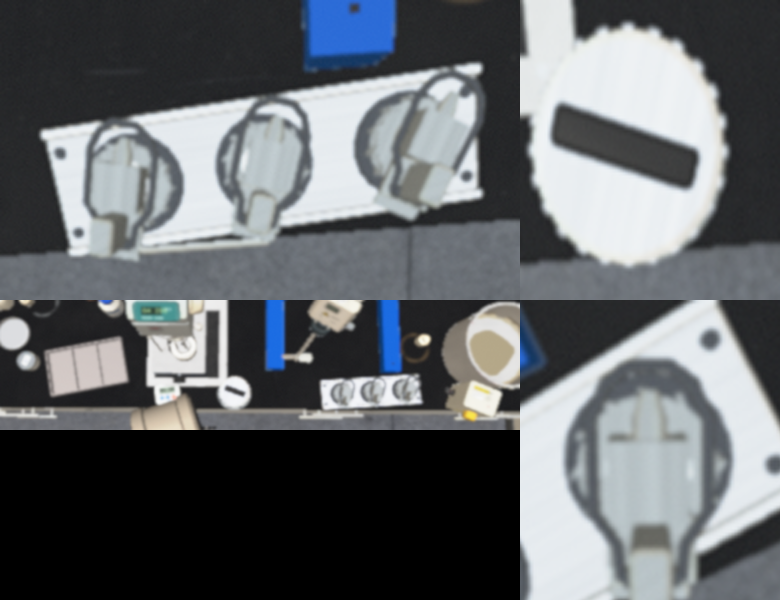

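All three pins are home with their rings closed. The bar is at ~90° from where it started, and the timer, jar and weight look undisturbed. Handing in.

```bash
python3 -c "
from h import *
workorder.close_job(); print(robot.current_time_s())"
```

```text
the job is handed in; nothing more can be done
the job is handed in; nothing more can be done
```

The job is done and handed in after about 84 s of robot time; it reports no verdict.

- **Bayonet ring:** I turned it 87° clockwise and let go. It clicked on by itself, and the pictures put it at about 90° from its start.
- **Linchpins:** All three stands were present, so all three pins were used and none is left in the tray. Each went in until its shoulder met the stand: the pushing force rose to 10–12 N with almost no further travel.
- **Sprung rings:** Each ring was swung over with little force. The last pictures show all three closed, with the end bar beyond the pin tip.
- **Bystanders:** The timer, jar and weight look to be where they were in the last top picture; I checked them by eye only.
- **Disagreements:** The pin shoulders came to rest 2–4 mm beyond the mouth positions I had measured from the pictures. I put this down to measurement bias, because the tips show past the stand heads. No check failed.

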